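# Click the lid of the biscuit box shut all round

## Task

The lid of the larger clear biscuit box on the cafe counter is on but not closed: some of the rim sections along its four sides are still sprung up. Press down round the rim, one section after another, until all four sides have clicked shut and lie level with the corners. Leave the box standing where it is, do not pick anything up, and do not disturb the other things on the counter.

Things in the scene. Friction and masses are not known exactly. Their poses are not given: they have to be found in the camera images.
- lidbox: Clear box of wrapped biscuits, 0.6 to 1.1 kg, loose on the counter, with a pale grey lid 205 (box x) by 155 mm (box y) laid on; rim top 94.5 mm up when shut. Lid: sunk panel 160 x 110 mm, 6 mm below the rim; four fixed corners already seated; between them one hinged rim section per side, three or all four of them sprung up at the start. Origin: centre of its underside, z up
- rim_end_pos (a joint): Hinge angle (rad) of the rim section at the short end on the box's own +x side: 0 = clicked shut, level with the corners; 0.42 = sprung up, outer edge 9 mm too high. It snaps to one end or the other: pushed below about 0.2 it pulls itself shut and stays. Breaking it loose takes 5 to 9 N straight down at its press point, more nearer the hinge; 15 N is plenty
- rim_end_pos_press (a point): Press point on top of the rim section at the short end on the box's own +x side: middle of its length, 14 mm outward of its hinge line, 8 mm in from its outer edge. Moves with it: 94.5 mm above the counter when shut, 6 mm higher when sprung up, the face then sloping up outwards. Site x points outward from the box, y along the rim. Section 107 mm long, 22.5 mm wide
- rim_end_neg (a joint): Hinge angle (rad) of the rim section at the short end on the box's own -x side: 0 = clicked shut, level with the corners; 0.42 = sprung up, outer edge 9 mm too high. It snaps to one end or the other: pushed below about 0.2 it pulls itself shut and stays. Breaking it loose takes 5 to 9 N straight down at its press point, more nearer the hinge; 15 N is plenty
- rim_end_neg_press (a point): Press point on top of the rim section at the short end on the box's own -x side: middle of its length, 14 mm outward of its hinge line, 8 mm in from its outer edge. Moves with it: 94.5 mm above the counter when shut, 6 mm higher when sprung up, the face then sloping up outwards. Site x points outward from the box, y along the rim. Section 107 mm long, 22.5 mm wide
- rim_side_pos (a joint): Hinge angle (rad) of the rim section at the long side on the box's own +y side: 0 = clicked shut, level with the corners; 0.42 = sprung up, outer edge 9 mm too high. It snaps to one end or the other: pushed below about 0.2 it pulls itself shut and stays. Breaking it loose takes 5 to 9 N straight down at its press point, more nearer the hinge; 15 N is plenty
- rim_side_pos_press (a point): Press point on top of the rim section at the long side on the box's own +y side: middle of its length, 14 mm outward of its hinge line, 8 mm in from its outer edge. Moves with it: 94.5 mm above the counter when shut, 6 mm higher when sprung up, the face then sloping up outwards. Site x points outward from the box, y along the rim. Section 157 mm long, 22.5 mm wide
- rim_side_neg (a joint): Hinge angle (rad) of the rim section at the long side on the box's own -y side: 0 = clicked shut, level with the corners; 0.42 = sprung up, outer edge 9 mm too high. It snaps to one end or the other: pushed below about 0.2 it pulls itself shut and stays. Breaking it loose takes 5 to 9 N straight down at its press point, more nearer the hinge; 15 N is plenty
- rim_side_neg_press (a point): Press point on top of the rim section at the long side on the box's own -y side: middle of its length, 14 mm outward of its hinge line, 8 mm in from its outer edge. Moves with it: 94.5 mm above the counter when shut, 6 mm higher when sprung up, the face then sloping up outwards. Site x points outward from the box, y along the rim. Section 157 mm long, 22.5 mm wide
- shut_box: Smaller square food box of the same make, 155 x 155 mm, 67 mm high, clear with a pale grey lid that is already fully shut and level all round. A bystander. It and the lidbox swap places from start to start, one left and one right of the middle. Origin: centre of its underside, z up
- tamper: Coffee tamper standing on its 58 mm steel foot, turned wooden handle up, 88 mm tall; bystander standing between the two boxes. Origin: centre of its underside
- cup: Teal espresso cup, 68 mm across the rim, 58 mm tall; bystander between the boxes, farther from the robot than the tamper. Origin: centre of its underside
- pitcher: Steel milk pitcher with a handle, 84 mm across, 100 mm tall; bystander at the right of the boxes. Origin: centre of its underside
- shaker: Steel cocoa shaker, 57 mm across, 90 mm tall; bystander between the boxes, nearer to the robot than the tamper. Origin: centre of its underside
- sugar_jar: Glass sugar jar with a steel cap, 72 mm across, 105 mm tall; bystander at the left of the boxes. Origin: centre of its underside

How it is judged:
At the end, for the whole second after the job is handed in: All four rim sections of the lid are clicked shut (each within 0.05 rad of level, about 1 mm at its edge); the box stands flat and still on the counter, within 40 mm of where it was; every other thing stands upright within 30 mm of where it was (value of joint each of rim_end_pos, rim_end_neg, rim_side_pos, rim_side_neg below 0.05 rad and height (world z) of lidbox below 0.006 m and angle between lidbox's own z axis and vertical below 0.05 rad and distance of lidbox from where it was at the start of the episode below 0.04 m and linear speed of lidbox below 0.02 m/s and distance of each of shut_box, tamper, cup, pitcher, shaker, sugar_jar from where it was at the start of the episode below 0.03 m and angle between each of shut_box, tamper, cup, pitcher, shaker, sugar_jar's own z axis and vertical below 0.2 rad); the robot touches nothing.
It fails at once if the box is lifted or tipped off the counter (underside 15 mm up or tilted 0.15 rad) (height (world z) of lidbox above 0.015 m or angle between lidbox's own z axis and vertical above 0.15 rad).
It fails at once if the box is shoved more than 40 mm from its place (distance of lidbox from where it was at the start of the episode above 0.04 m).
It fails at once if another thing on the counter is moved more than 30 mm, lifted or tipped (distance of any of shut_box, tamper, cup, pitcher, shaker, sugar_jar from where it was at the start of the episode above 0.03 m or angle between any of shut_box, tamper, cup, pitcher, shaker, sugar_jar's own z axis and vertical above 0.2 rad).
It also fails if it takes over 45 s, if anything falls off the work surface, if the arm or the gripper's body presses on something with over 40 N, if the wrist force passes 120 N, or if a joint passes its speed limit or range.

## Robot

A 6-joint arm with a two-finger parallel gripper is mounted at the origin on the work surface. World frame = base frame: x ahead of the robot, y to its left, z up, the work surface at z = 0. Lengths are in m, angles in rad, forces in N, time in s.
With the tool pointing down it reaches from about 0.35 to 0.775 m from the base axis. Payload 5.5 kg.
Tool frame: the origin (TCP) lies at the very end of the fingers, on their centre line; the grasp point (between the pads) lies 19 mm behind it; z points along the fingers, y is the line along which they close (so a half turn about z gives the same grasp; the last joint's range is limited). The gripper opens to 85 mm and grips with 20 to 120 N. Pads are 22 mm wide; open, the fingers measure 114 mm over their backs; the gripper's body (76 mm by 85 mm) begins 54 mm behind the grasp point. The pads swing forward as they close: fully open they stand 13 mm farther back than shut.
Start: joints at [1.11, 0.313, 0.046, 1.304, 0, 1.431], TCP at [0.181, 0.546, 0.2] pointing down, gripper open.
Joint ranges: [-2.76, 2.76], [-0.86, 1.69], [-1.03, 1.26], [-2.2, 2.34], [-1.47, 1.5], [-3.14, 3.14]. Speed limits (rad/s): [2.57, 2.57, 3.14, 3.14, 3.14, 3.14].

## Interface

Orientations are given as a unit quaternion [w, x, y, z].
In Python, from bench import read_state, grab_frame, hand_in gives the robot as it stands.
- The arm moves only by the tool move_arm, never from a script. Its argument "plan" is a list of rows, each an object of numbers: "tx", "ty", "tz": the shift along the tool's x, y, z in cm; "ax", "ay", "az": the turn, a rotation vector about the tool's x, y, z in rad. In form: [{"tx": .., "ty": .., "tz": .., "ax": .., "ay": .., "az": ..}, ...]. A call has 1 to 10 rows; each row shifts and turns the commanded pose from where the row before left it, along the tool's axes as they then stand; what a row does not reach is not made up. A row lasts 1/10 s, in which the tool goes at most 50 mm and 8.59 degrees, less where a joint would pass 70% of its speed; a pose out of reach is approached as far as the arm can. A call is refused whole if a number of a shift passes 5 or a number of a turn 0.15, either way. A call with a gripper value outside its range is refused whole. "fingers" is the gripper command: -1 is shut, 1 is fully open, values between are in proportion, set as the call begins (left out, the last holds). The fingers move at their own pace and stop on an object; "squeeze" is the grip in N (left out, the last holds). Time passes only in rows, so rows that do not move let the fingers close. It gives the time, the measured TCP pose, the force, the opening and the grip force at its end, in the units of the state.
- read_state(): the state, without advancing time (a new reading comes with each control period).
- grab_frame(name): name is "scene" or "top" or "wrist"; returns a dict with "color" (400x640x3 uint8, red, green, blue), "fx", "fy", "cx", "cy" (pixels), "k1" (the pictures are not rectified: a ray, as slopes to the right and down, at radius r is drawn at 1 + k1 r^2 times it, then the intrinsics apply), "R" (3x3) and "t" (3): a world point X has camera coordinates R X + t; the wrist camera has in their place "hand_eye" (4x4, takes a point from camera to tool coordinates, whose origin is the TCP and whose axes are the flange's). Camera axes: x right, y down, z forward; pixel columns grow to the right and rows downward; lengths in m; the calibration is good to about 2 mm. A picture is of the moment at which its call begins: read the wrist's pose just before it. There is no depth.
- hand_in(): hands the job in; it is judged then, once.
The state is a dict: "time_s": time; "qpos": joint angles; "joint_vel": joint speeds; "effort": joint torques, N m; "ee_pos": TCP position; "ee_rot": TCP orientation; "wrist_force": force on the tool from outside, world axes, zero at the start; "moment": the same for the moment, N m; "gripper_width": finger opening in m; "gripper_force": force on a finger pad.
Only numpy, scipy, OpenCV 4.12 (cv2) and the standard library are available. Lean on these libraries where they do the work, as an engineer would, in place of code of your own. Each camera call takes 0.05 s, during which the arm holds its last target. There are 200 camera calls.

## Working session

There is one attempt and no reset: what is moved stays moved. The work goes in short steps, Python scripts to look and compute and a tool call to move; the robot and the scene stay as the last step left them, time stands still between calls to the robot, and variables do not carry over. Pictures are saved under pics/ and viewed, at most 10 in all, crops included, and the job is handed in when it is done.

Besides the shell and the picture viewer there is one more tool, called after "Request:" as name(argument=value, ...), one argument or row to a line, values as JSON. move_arm: Moves the arm, as the interface text tells. Its arguments: {"type":"object","properties":{"plan":{"type":"array","items":{"type":"object","properties":{"tx":{"type":"number"},"ty":{"type":"number"},"tz":{"type":"number"},"ax":{"type":"number"},"ay":{"type":"number"},"az":{"type":"number"}}}},"fingers":{"type":"number"},"squeeze":{"type":"number"}},"required":["plan"]}

```bash
mkdir -p pics; ls; python3 - <<'E'
from bench import *
import cv2
s=read_state();print({k:s[k] for k in('time_s','ee_pos','ee_rot','wrist_force','gripper_width')})
for n in('top','scene'):
    f=grab_frame(n);cv2.imwrite(f'pics/{n}0.png',f['color'][:,:,::-1]);print(n,f['fx'],f['cx'],f['cy'],f['k1'],f['R'],f['t'])
E
```

```text
pics
{'time_s': 0.0, 'ee_pos': array([0.18108262, 0.54517863, 0.1989063 ]), 'ee_rot': array([-2.62997322e-04,  1.59712173e-01,  9.87163223e-01, -8.50858268e-04]), 'wrist_force': array([-0.46442645,  0.19681801,  0.70596364]), 'gripper_width': 0.08563976636520206}
top 410.9869565768196 322.37144030300556 202.62014921272797 -0.04484525878632416 [[ 0.01051497 -0.99993416 -0.00459477]
 [-0.99643752 -0.01009347 -0.08372804]
 [ 0.08367615  0.0054588  -0.99647805]] [0.00341263 0.57186376 1.20983934]
scene 361.7670444733182 318.8469027907649 202.7798454913801 -0.04885981820581267 [[-0.69606937  0.71786503  0.01253955]
 [ 0.61258091  0.60291004 -0.51112045]
 [-0.37447572 -0.3480938  -0.85941762]] [ 0.39891543 -0.30149236  1.33602064]
```

View pics/top0.png

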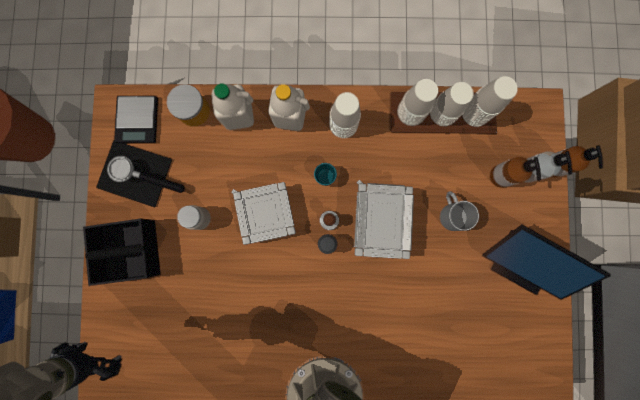

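View pics/scene0.png

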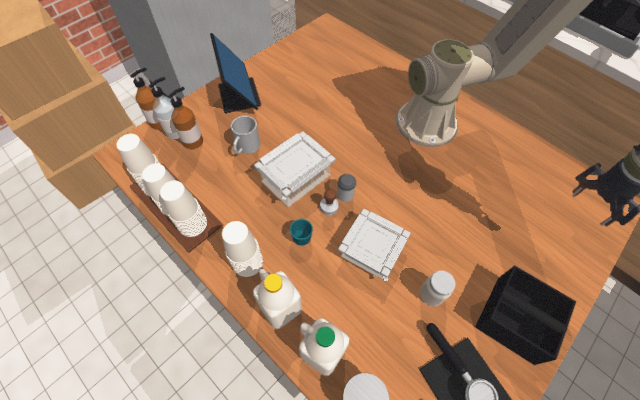

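The top view shows the large box at about (384,220), to the right of the shaker at (327,243), tamper at (329,219) and cup at (325,174). The pitcher is at (460,215), and the small box at (264,213). I'll measure the lid next.

```bash
cat > h.py <<'E'
import numpy as np, cv2
from bench import *
def K(f): return np.array([[f['fx'],0,f['cx']],[0,f['fy'],f['cy']],[0,0,1.]])
def dist(f): return np.array([f['k1'],0,0,0,0.])
def cast(f,px,z,R=None,t=None):
    R=f['R'] if R is None else R; t=f['t'] if t is None else t
    R=np.array(R);t=np.array(t)
    u=cv2.undistortPoints(np.array(px,float).reshape(-1,1,2),K(f),dist(f)).reshape(-1,2)
    d=np.c_[u,np.ones(len(u))]@R; c=-R.T@t
    return c+d*((z-c[2])/d[:,2])[:,None]
E
python3 - <<'E'
from h import *
f=grab_frame('top');im=f['color'];hsv=cv2.cvtColor(im,cv2.COLOR_RGB2HSV)
m=((hsv[...,1]<50)&(hsv[...,2]>120)).astype(np.uint8)
w=np.zeros_like(m);w[170:270,346:425]=1
for nm,w0,z in(('lid',(170,270,346,425),.0945),('small',(175,250,225,305),.067)):
    w=np.zeros_like(m);w[w0[0]:w0[1],w0[2]:w0[3]]=1
    c=max(cv2.findContours(m*w,0,2)[0],key=cv2.contourArea)
    P=cast(f,c.reshape(-1,2),z)[:,:2]
    r=cv2.minAreaRect((P*1000).astype(np.float32));print(nm,r,cv2.boxPoints(r).round())
for nm,p,z in(('shaker',(327,243),.09),('tamper',(329,219),.088),('cup',(325,174),.058),('pitcher',(462,214),.1)):print(nm,cast(f,[p],z).round(3))
cv2.imwrite('pics/c1.png',cv2.resize(im[165:275,310:490,::-1],None,fx=4,fy=4,interpolation=2))
E
```

```text
lid ((521.4374389648438, -163.16397094726562), (158.84161376953125, 212.92739868164062), 87.13279724121094) [[ 411. -237.]
 [ 624. -248.]
 [ 632.  -89.]
 [ 419.  -79.]]
small ((542.0400390625, 180.74217224121094), (163.6641387939453, 154.44564819335938), 13.03500747680664) [[445. 238.]
 [480.  87.]
 [639. 124.]
 [604. 274.]]
shaker [[ 0.452 -0.005  0.09 ]]
tamper [[ 0.52  -0.01   0.088]]
cup [[0.653 0.002 0.058]]
pitcher [[ 0.537 -0.385  0.1  ]]
```

View pics/c1.png

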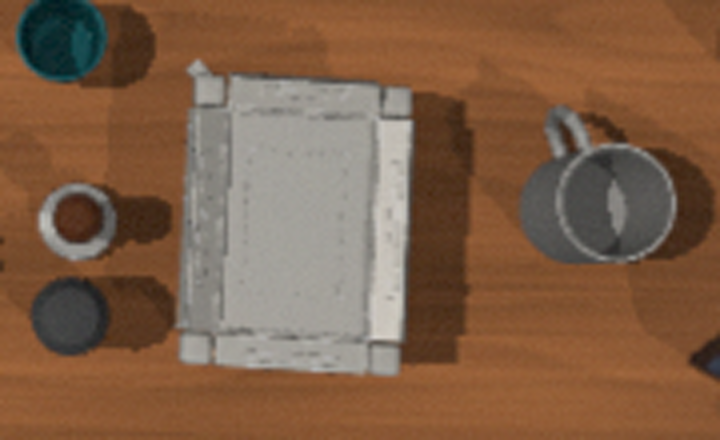

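The crop shows the lid corners at (209,90), (396,100), (196,348) and (384,358), which puts the box centre near (0.52, -0.163) with yaw about -2.9°. The left and right sections look sprung and the two ends are unclear, so I'll press all four. First I shut the fingers, align with the box and travel.

Request:
move_arm(
  fingers=-1,
  plan=[
    {"az":-0.135},
    {"az":-0.135},
    {"tx":-1.87,"ty":-3.45},
    {"tx":-1.87,"ty":-3.45},
    {"tx":-1.87,"ty":-3.45},
    {"tx":-1.87,"ty":-3.45},
    {"tx":-1.87,"ty":-3.45},
    {"tx":-1.87,"ty":-3.45},
    {"tx":-1.87,"ty":-3.45},
    {"tx":-1.87,"ty":-3.45},
  ],
)

```text
$.plan[0]: bad value
```

Request:
move_arm(
  plan=[
    {"tx":-1.87,"ty":-3.45},
    {"tx":-1.87,"ty":-3.45},
    {"tx":-1.87,"ty":-3.45},
    {"tx":-1.87,"ty":-3.45},
    {"tx":-1.87,"ty":-3.45},
    {"tx":-1.87,"ty":-3.45},
    {"tx":-1.87,"ty":-3.45},
    {"tx":-1.87,"ty":-3.45},
    {"tx":-1.87,"ty":-3.45},
    {"tx":0},
  ],
)

```text
$.plan[0]: bad value
```

```bash
python3 - <<'E'
from h import *
from scipy.spatial.transform import Rotation as Ro
s=read_state();f=grab_frame('wrist');print(s['time_s'],s['ee_pos'],s['ee_rot'],s['wrist_force'],s['gripper_width'],s['qpos'].round(2))
q=s['ee_rot'];T=np.eye(4);T[:3,:3]=Ro.from_quat([q[1],q[2],q[3],q[0]]).as_matrix();T[:3,3]=s['ee_pos']
print('toolx',T[:3,0],'tooly',T[:3,1])
W=T@np.array(f['hand_eye']);R=W[:3,:3].T;t=-R@W[:3,3]
np.savez('w1.npz',R=R,t=t);im=f['color'];cv2.imwrite('pics/w1.png',im[:,:,::-1])
b=np.deg2rad(-2.9);ex=np.array([np.cos(b),np.sin(b)]);ey=np.array([-ex[1],ex[0]])
c=np.array([.5205,-.163])
for sx,sy in((1,1),(1,-1),(-1,-1),(-1,1)):
    X=np.r_[c+sx*.1025*ex+sy*.0775*ey,.0945];p=cv2.projectPoints(X[None],cv2.Rodrigues(R)[0],t,K(f),dist(f))[0];print(sx,sy,X.round(3),p.ravel().round())
E
```

```text
0.15 [0.1811194  0.54529551 0.19910356] [-2.15666625e-04  1.59712724e-01  9.87163293e-01 -6.57932083e-04] [0.4238499  0.0992839  1.07792554] 0.08506817944596633 [1.11 0.31 0.05 1.3  0.   1.43]
toolx [-9.48983599e-01  3.15325360e-01  2.15636101e-04] tooly [ 0.31532479  0.94898283 -0.00136786]
1 1 [ 0.627 -0.091  0.094] [-24. 631.]
1 -1 [ 0.619 -0.246  0.094] [-127.  653.]
-1 -1 [ 0.414 -0.235  0.094] [-231.  559.]
-1 1 [ 0.422 -0.08   0.094] [-115.  532.]
```

View pics/w1.png

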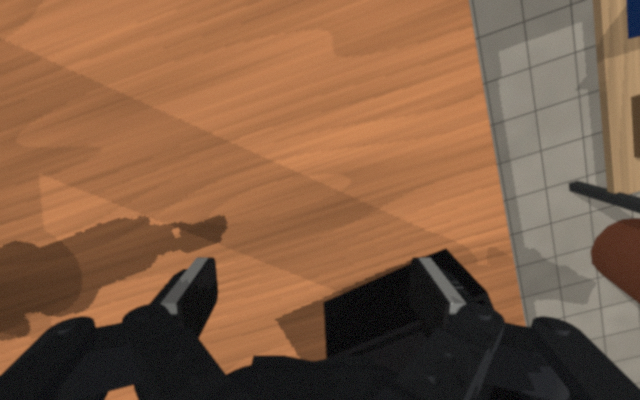

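The arm hasn't moved, because rows apparently need all six numbers. The picture shows bare counter and the open fingers at (190,290) and (440,285).

Request:
move_arm(
  fingers=-1,
  plan=[
    {"tx":0,"ty":0,"tz":0,"ax":0,"ay":0,"az":-0.135},
    {"tx":0,"ty":0,"tz":0,"ax":0,"ay":0,"az":-0.135},
    {"tx":-1.87,"ty":-3.45,"tz":0,"ax":0,"ay":0,"az":0},
    {"tx":-1.87,"ty":-3.45,"tz":0,"ax":0,"ay":0,"az":0},
    {"tx":-1.87,"ty":-3.45,"tz":0,"ax":0,"ay":0,"az":0},
    {"tx":-1.87,"ty":-3.45,"tz":0,"ax":0,"ay":0,"az":0},
    {"tx":-1.87,"ty":-3.45,"tz":0,"ax":0,"ay":0,"az":0},
    {"tx":-1.87,"ty":-3.45,"tz":0,"ax":0,"ay":0,"az":0},
    {"tx":-1.87,"ty":-3.45,"tz":0,"ax":0,"ay":0,"az":0},
    {"tx":-1.87,"ty":-3.45,"tz":0,"ax":0,"ay":0,"az":0},
  ],
)

```text
time_s: 1.2
ee_pos: [0.317, 0.261, 0.1998]
ee_rot: [0.0, 0.025, 1.0, 0.0]
wrist_force: [0.6, -0.0, 0.4]
gripper_width: 0.0003
gripper_force: 0.0
```

Request:
move_arm(
  plan=[
    {"tx":-1.87,"ty":-3.45,"tz":0,"ax":0,"ay":0,"az":0},
    {"tx":-1.87,"ty":-3.45,"tz":0,"ax":0,"ay":0,"az":0},
    {"tx":-1.87,"ty":-3.45,"tz":0,"ax":0,"ay":0,"az":0},
    {"tx":-1.87,"ty":-3.45,"tz":0,"ax":0,"ay":0,"az":0},
    {"tx":-1.87,"ty":-3.45,"tz":0,"ax":0,"ay":0,"az":0},
    {"tx":-1.87,"ty":-3.45,"tz":0,"ax":0,"ay":0,"az":0},
    {"tx":-1.87,"ty":-3.45,"tz":0,"ax":0,"ay":0,"az":0},
    {"tx":-1.87,"ty":-3.45,"tz":0,"ax":0,"ay":0,"az":0},
    {"tx":-1.87,"ty":-3.45,"tz":0,"ax":0,"ay":0,"az":0},
    {"tx":0,"ty":0,"tz":0,"ax":0,"ay":0,"az":0},
  ],
)

```text
time_s: 2.2
ee_pos: [0.4711, -0.0601, 0.1994]
ee_rot: [0.001, 0.028, 1.0, -0.001]
wrist_force: [0.1, 0.5, -0.2]
gripper_width: 0.0002
gripper_force: 0.0
```

```bash
cat > look.py <<'E'
import sys
from h import *
from scipy.spatial.transform import Rotation as Ro
s=read_state();f=grab_frame('wrist');print(s['time_s'],s['ee_pos'],s['wrist_force'],s['gripper_width'],s['qpos'].round(2))
q=s['ee_rot'];T=np.eye(4);T[:3,:3]=Ro.from_quat([q[1],q[2],q[3],q[0]]).as_matrix();T[:3,3]=s['ee_pos']
W=T@np.array(f['hand_eye']);R=W[:3,:3].T;t=-R@W[:3,3];print('cam',W[:3,3],'fwd',W[:3,2])
np.savez(sys.argv[1]+'.npz',R=R,t=t);im=f['color'];cv2.imwrite(f'pics/{sys.argv[1]}.png',im[:,:,::-1])
b=np.deg2rad(-2.9);ex=np.array([np.cos(b),np.sin(b)]);ey=np.array([-ex[1],ex[0]])
c=np.array([.5205,-.163])
for sx,sy in((1,1),(1,-1),(-1,-1),(-1,1)):
    X=np.r_[c+sx*.1025*ex+sy*.0775*ey,.0945];p=cv2.projectPoints(X[None],cv2.Rodrigues(R)[0],t,K(f),dist(f))[0];print(sx,sy,X.round(3),p.ravel().round())
E
python3 look.py w2
```

```text
2.2 [ 0.47105396 -0.06005476  0.1993593 ] [ 0.05351875  0.52830019 -0.15841882] 0.0001971210933983834 [-0.3   0.12 -0.2   1.25 -0.   -0.24]
cam [ 0.40023508 -0.05611248  0.37307015] fwd [ 0.28190718 -0.01803837 -0.9592721 ]
1 1 [ 0.627 -0.091  0.094] [292. 341.]
1 -1 [ 0.619 -0.246  0.094] [139. 342.]
-1 -1 [ 0.414 -0.235  0.094] [102. 137.]
-1 1 [ 0.422 -0.08   0.094] [286. 136.]
```

View pics/w2.png

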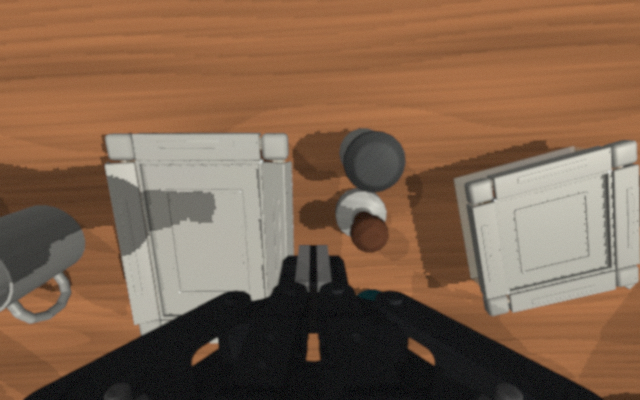

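The lid's near corners at (107,136) and (288,135) fall within 2 to 5 px of the predicted positions, so the estimate holds and y only shifts about +1.5 mm. First press is +y (left) long side.

Request:
move_arm(
  plan=[
    {"tx":-2.73,"ty":-1.37,"tz":0,"ax":0,"ay":0,"az":0},
    {"tx":-2.73,"ty":-1.37,"tz":0,"ax":0,"ay":0,"az":0},
    {"tx":0,"ty":0,"tz":2.8,"ax":0,"ay":0,"az":0},
    {"tx":0,"ty":0,"tz":2.8,"ax":0,"ay":0,"az":0},
    {"tx":0,"ty":0,"tz":2.8,"ax":0,"ay":0,"az":0},
    {"tx":0,"ty":0,"tz":0,"ax":0,"ay":0,"az":0},
    {"tx":0,"ty":0,"tz":0.5,"ax":0,"ay":0,"az":0},
    {"tx":0,"ty":0,"tz":0.5,"ax":0,"ay":0,"az":0},
    {"tx":0,"ty":0,"tz":0,"ax":0,"ay":0,"az":0},
  ],
)

```text
time_s: 3.15
ee_pos: [0.5226, -0.0862, 0.1065]
ee_rot: [0.001, 0.025, 1.0, -0.0]
wrist_force: [0.6, -0.4, 1.6]
gripper_width: 0.0001
gripper_force: 0.0
```

Request:
move_arm(
  plan=[
    {"tx":0,"ty":-0.5,"tz":0,"ax":0,"ay":0,"az":0},
    {"tx":0,"ty":0,"tz":0.3,"ax":0,"ay":0,"az":0},
    {"tx":0,"ty":0,"tz":0.3,"ax":0,"ay":0,"az":0},
    {"tx":0,"ty":0,"tz":0.3,"ax":0,"ay":0,"az":0},
    {"tx":0,"ty":0,"tz":0,"ax":0,"ay":0,"az":0},
  ],
)

```text
time_s: 3.65
ee_pos: [0.5215, -0.0912, 0.0962]
ee_rot: [-0.0, 0.025, 1.0, 0.0]
wrist_force: [-0.6, 0.2, 0.0]
gripper_width: 0.0
gripper_force: 0.0
```

Request:
move_arm(
  plan=[
    {"tx":0,"ty":0,"tz":0.2,"ax":0,"ay":0,"az":0},
    {"tx":0,"ty":0,"tz":0.1,"ax":0,"ay":0,"az":0},
    {"tx":0,"ty":0,"tz":0,"ax":0,"ay":0,"az":0},
  ],
)

```text
time_s: 3.95
ee_pos: [0.5218, -0.0912, 0.0936]
ee_rot: [-0.0, 0.025, 1.0, 0.0]
wrist_force: [0.2, 0.6, 0.3]
gripper_width: 0.0005
gripper_force: 0.0
```

Request:
move_arm(
  plan=[
    {"tx":0,"ty":0,"tz":0.1,"ax":0,"ay":0,"az":0},
    {"tx":0,"ty":0,"tz":0.1,"ax":0,"ay":0,"az":0},
    {"tx":0,"ty":0,"tz":0,"ax":0,"ay":0,"az":0},
  ],
)

```text
time_s: 4.25
ee_pos: [0.5219, -0.0913, 0.0917]
ee_rot: [-0.0, 0.025, 1.0, 0.0]
wrist_force: [0.1, 0.3, 1.3]
gripper_width: 0.0
gripper_force: 0.0
```

```bash
python3 - <<'E'
from h import *
a=grab_frame('top')['color'];b=grab_frame('wrist')['color']
A=cv2.resize(a[165:275,340:430],None,fx=4,fy=4,interpolation=2)
B=cv2.resize(b,(400,250));o=np.zeros((440,770,3),np.uint8);o[:,:360]=A;o[:250,365:765]=B
cv2.imwrite('pics/m1.png',o[:,:,::-1]);s=read_state();print(s['ee_pos'],s['wrist_force'])
E
```

```text
[ 0.5219125  -0.09128165  0.09177522] [-0.44158042  0.16537724 -0.16124134]
```

View pics/m1.png

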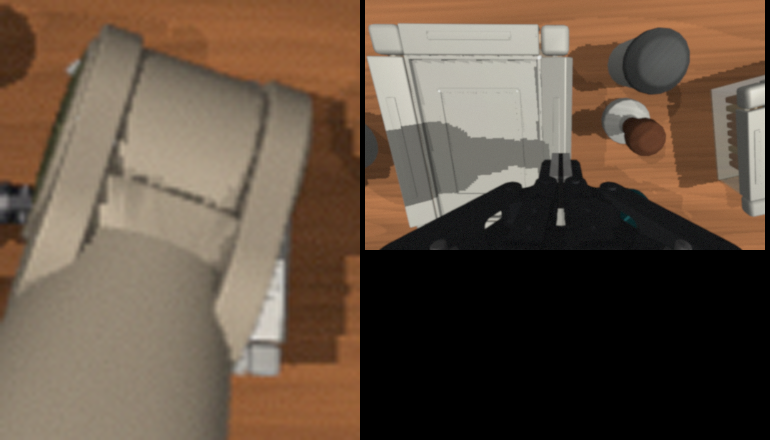

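The composite shows the fingertip at (561,160) over the right-hand rim section at columns 546 to 572, with no contact force yet. I'll go lower in small steps.

Request:
move_arm(
  plan=[
    {"tx":0,"ty":0,"tz":0.1,"ax":0,"ay":0,"az":0},
    {"tx":0,"ty":0,"tz":0.1,"ax":0,"ay":0,"az":0},
    {"tx":0,"ty":0,"tz":0,"ax":0,"ay":0,"az":0},
  ],
)

```text
time_s: 4.65
ee_pos: [0.5218, -0.0913, 0.0896]
ee_rot: [-0.0, 0.025, 1.0, 0.0]
wrist_force: [-0.5, 0.6, -0.4]
gripper_width: 0.0
gripper_force: 0.0
```

```bash
python3 look.py w3; python3 - <<'E'
from h import *
f=grab_frame('wrist');d=np.load('w3.npz')
s=read_state()
print('tcp px',cv2.projectPoints(s['ee_pos'][None],cv2.Rodrigues(d['R'])[0],d['t'],K(f),dist(f))[0])
cv2.imwrite('pics/w3c.png',cv2.resize(f['color'][20:300,180:400,::-1],None,fx=2.1,fy=2.1,interpolation=2))
hsv=cv2.cvtColor(f['color'],cv2.COLOR_RGB2HSV);m=(hsv[...,1]<50)&(hsv[...,2]>110)
for r in(45,60,75,100,130,160,190,220,235):
    x=np.where(m[r,200:345])[0].max()+200; print(r,x,cast(f,[(x,r)],.0945,d['R'],d['t'])[0,:2].round(4))
E
```

```text
4.65 [ 0.5218072  -0.09125616  0.0895985 ] [-0.50809228  0.58694384 -0.35565291] 2.617762075027107e-05 [-0.32  0.29 -0.27  1.02  0.   -0.27]
cam [ 0.4512027  -0.08791035  0.26341055] fwd [ 0.28069441 -0.01530711 -0.95967512]
1 1 [ 0.627 -0.091  0.094] [322. 390.]
1 -1 [ 0.619 -0.246  0.094] [ 82. 391.]
-1 -1 [ 0.414 -0.235  0.094] [-6. 40.]
-1 1 [ 0.422 -0.08   0.094] [326.  43.]
tcp px [[[313.55251416 236.55880415]]]
45 324 [ 0.423  -0.0814]
60 325 [ 0.4295 -0.0812]
75 325 [ 0.4362 -0.0815]
100 331 [ 0.4478 -0.0789]
130 331 [ 0.4623 -0.0794]
160 330 [ 0.4775 -0.0805]
190 330 [ 0.4936 -0.081 ]
220 329 [ 0.5106 -0.0822]
235 328 [ 0.5194 -0.0831]
```

View pics/w3c.png

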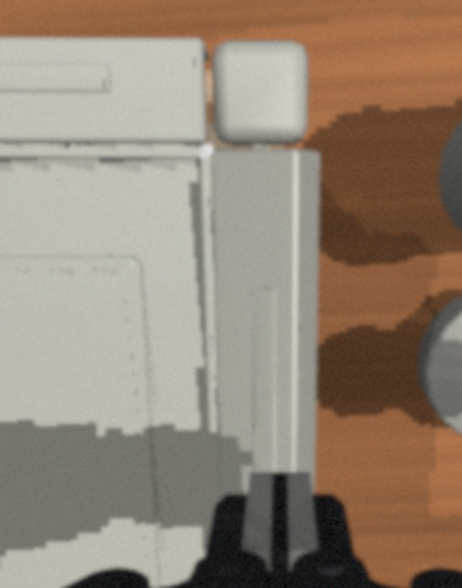

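The section at columns 210 to 320 of the crop is still sprung, and the tip is above it, a bit higher than the pose suggests. I'll keep going down while watching the force.

Request:
move_arm(
  plan=[
    {"tx":0,"ty":0,"tz":0.15,"ax":0,"ay":0,"az":0},
    {"tx":0,"ty":0,"tz":0.15,"ax":0,"ay":0,"az":0},
    {"tx":0,"ty":0,"tz":0,"ax":0,"ay":0,"az":0},
  ],
)

```text
time_s: 5.05
ee_pos: [0.5217, -0.0913, 0.0865]
ee_rot: [-0.0, 0.025, 1.0, 0.0]
wrist_force: [-0.5, -0.3, 0.3]
gripper_width: -0.0004
gripper_force: 0.0
```

Request:
move_arm(
  plan=[
    {"tx":0,"ty":0,"tz":0.15,"ax":0,"ay":0,"az":0},
    {"tx":0,"ty":0,"tz":0.15,"ax":0,"ay":0,"az":0},
    {"tx":0,"ty":0,"tz":0,"ax":0,"ay":0,"az":0},
  ],
)

```text
time_s: 5.35
ee_pos: [0.5217, -0.0912, 0.0835]
ee_rot: [-0.0, 0.025, 1.0, 0.0]
wrist_force: [0.5, 0.2, -0.4]
gripper_width: -0.0
gripper_force: 0.0
```

```bash
python3 - <<'E'
from h import *
f=grab_frame('scene');s=read_state();print(s['ee_pos'],s['wrist_force'])
print('tcp px',cv2.projectPoints(s['ee_pos'][None],cv2.Rodrigues(np.array(f['R']))[0],np.array(f['t']),K(f),dist(f))[0])
cv2.imwrite('pics/s2.png',cv2.resize(f['color'][110:230,240:380,::-1],None,fx=5,fy=5,interpolation=2))
E
```

```text
[ 0.52180508 -0.09127313  0.08361815] [-0.16541722 -0.41394257 -1.44091388]
tcp px [[[309.39219024 176.61688708]]]
```

View pics/s2.png

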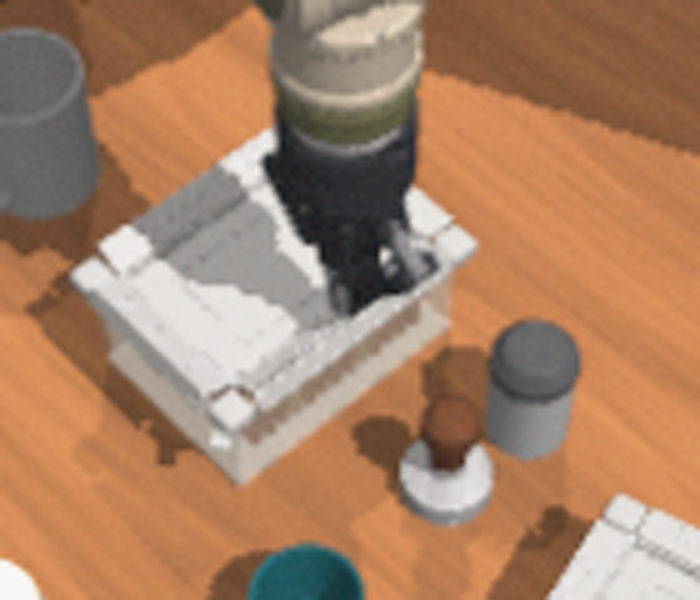

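The scene crop shows the tip at about (355,308), while the reported TCP projects to (347,333). So the real tip is roughly 15 to 20 mm higher than reported and just above the rim. I'll continue under force control.

Request:
move_arm(
  plan=[
    {"tx":0,"ty":0,"tz":0.15,"ax":0,"ay":0,"az":0},
    {"tx":0,"ty":0,"tz":0.15,"ax":0,"ay":0,"az":0},
    {"tx":0,"ty":0,"tz":0,"ax":0,"ay":0,"az":0},
  ],
)

```text
time_s: 5.7
ee_pos: [0.5218, -0.0912, 0.0805]
ee_rot: [-0.0, 0.025, 1.0, 0.0]
wrist_force: [-0.4, 0.6, -1.1]
gripper_width: -0.0002
gripper_force: 0.0
```

Request:
move_arm(
  plan=[
    {"tx":0,"ty":0,"tz":0.1,"ax":0,"ay":0,"az":0},
    {"tx":0,"ty":0,"tz":0.1,"ax":0,"ay":0,"az":0},
    {"tx":0,"ty":0,"tz":0,"ax":0,"ay":0,"az":0},
  ],
)

```text
time_s: 6.0
ee_pos: [0.5218, -0.0913, 0.0786]
ee_rot: [-0.0, 0.025, 1.0, 0.0]
wrist_force: [0.5, 0.4, -0.2]
gripper_width: -0.0001
gripper_force: 0.0
```

Request:
move_arm(
  plan=[
    {"tx":0,"ty":0,"tz":0.1,"ax":0,"ay":0,"az":0},
    {"tx":0,"ty":0,"tz":0.1,"ax":0,"ay":0,"az":0},
    {"tx":0,"ty":0,"tz":0,"ax":0,"ay":0,"az":0},
  ],
)

```text
time_s: 6.3
ee_pos: [0.5218, -0.0913, 0.0766]
ee_rot: [-0.0, 0.025, 1.0, 0.0]
wrist_force: [0.4, -0.3, 1.5]
gripper_width: 0.0001
gripper_force: 0.0
```

```bash
python3 - <<'E'
from h import *
f=grab_frame('wrist');g=grab_frame('scene')
s=read_state();print(s['ee_pos'],s['wrist_force'],s['effort'])
A=cv2.resize(f['color'][20:300,180:400],None,fx=1.7,fy=1.7,interpolation=2)
B=cv2.resize(g['color'][140:200,285:345],None,fx=6.6,fy=6.6,interpolation=2)
o=np.zeros((480,790,3),np.uint8);o[:A.shape[0],:A.shape[1]]=A;o[:B.shape[0],380:380+B.shape[1]]=B
cv2.imwrite('pics/m2.png',o[:,:,::-1])
hsv=cv2.cvtColor(f['color'],cv2.COLOR_RGB2HSV);m=(hsv[...,1]<50)&(hsv[...,2]>110)
for r in(60,75,100,130,160,190): print(r,np.where(m[r,200:345])[0].max()+200)
E
```

```text
[ 0.52189377 -0.09126171  0.0767359 ] [ 0.28039586 -0.54334696  0.26191038] [-1.61819702e-03 -4.43473756e+01  2.70912927e+01 -1.04918126e-03
 -7.97582902e-05 -3.44215357e-05]
60 326
75 326
100 333
130 333
160 331
190 332
```

View pics/m2.png

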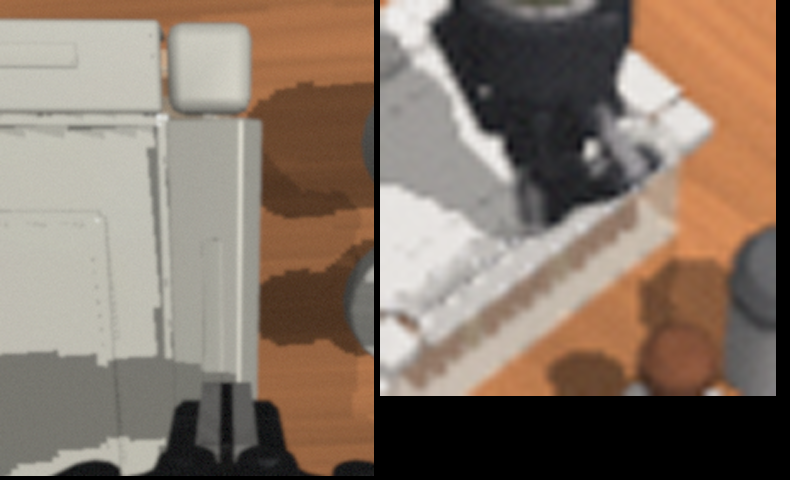

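The section is still sprung (crop columns 165 to 260). From the wrist view geometry the visible tip could be up to 30 mm behind the reported TCP, so contact is still ahead.

Request:
move_arm(
  plan=[
    {"tx":0,"ty":0,"tz":0.1,"ax":0,"ay":0,"az":0},
    {"tx":0,"ty":0,"tz":0.1,"ax":0,"ay":0,"az":0},
    {"tx":0,"ty":0,"tz":0.1,"ax":0,"ay":0,"az":0},
    {"tx":0,"ty":0,"tz":0,"ax":0,"ay":0,"az":0},
  ],
)

```text
time_s: 6.8
ee_pos: [0.5218, -0.0913, 0.0736]
ee_rot: [-0.0, 0.025, 1.0, 0.0]
wrist_force: [-0.2, 0.4, -0.1]
gripper_width: -0.0001
gripper_force: 0.0
```

Request:
move_arm(
  plan=[
    {"tx":0,"ty":0,"tz":0.1,"ax":0,"ay":0,"az":0},
    {"tx":0,"ty":0,"tz":0.1,"ax":0,"ay":0,"az":0},
    {"tx":0,"ty":0,"tz":0,"ax":0,"ay":0,"az":0},
  ],
)

```text
time_s: 7.1
ee_pos: [0.522, -0.0913, 0.0719]
ee_rot: [0.0, 0.025, 1.0, 0.0]
wrist_force: [-0.8, 1.2, 1.5]
gripper_width: -0.0002
gripper_force: 0.6
```

Contact is starting, with TCP at 0.072, which makes the tip about 30 mm higher than reported. The section should be shut near TCP 0.063.

Request:
move_arm(
  plan=[
    {"tx":0,"ty":0,"tz":0.1,"ax":0,"ay":0,"az":0},
    {"tx":0,"ty":0,"tz":0.1,"ax":0,"ay":0,"az":0},
    {"tx":0,"ty":0,"tz":0.1,"ax":0,"ay":0,"az":0},
    {"tx":0,"ty":0,"tz":0,"ax":0,"ay":0,"az":0},
  ],
)

```text
time_s: 7.5
ee_pos: [0.5221, -0.0907, 0.069]
ee_rot: [0.0, 0.025, 1.0, 0.001]
wrist_force: [0.6, 2.4, 3.2]
gripper_width: 0.0001
gripper_force: 1.7
```

Request:
move_arm(
  plan=[
    {"tx":0,"ty":0,"tz":0.1,"ax":0,"ay":0,"az":0},
    {"tx":0,"ty":0,"tz":0.1,"ax":0,"ay":0,"az":0},
    {"tx":0,"ty":0,"tz":0.1,"ax":0,"ay":0,"az":0},
    {"tx":0,"ty":0,"tz":0,"ax":0,"ay":0,"az":0},
  ],
)

```text
time_s: 7.9
ee_pos: [0.5216, -0.0915, 0.0653]
ee_rot: [-0.0, 0.026, 1.0, -0.0]
wrist_force: [1.0, 0.7, 0.2]
gripper_width: 0.0002
gripper_force: 0.0
```

It snapped: the force rose to 3 N and then vanished. I'll push a little more to confirm it is seated.

Request:
move_arm(
  plan=[
    {"tx":0,"ty":0,"tz":0.1,"ax":0,"ay":0,"az":0},
    {"tx":0,"ty":0,"tz":0.1,"ax":0,"ay":0,"az":0},
    {"tx":0,"ty":0,"tz":0.1,"ax":0,"ay":0,"az":0},
    {"tx":0,"ty":0,"tz":0,"ax":0,"ay":0,"az":0},
  ],
)

```text
time_s: 8.3
ee_pos: [0.5219, -0.0914, 0.063]
ee_rot: [0.0, 0.025, 1.0, -0.0]
wrist_force: [-1.0, 0.3, 3.3]
gripper_width: -0.0004
gripper_force: 1.5
```

The first side is shut, with firm contact at TCP 0.063. Next is the -y side.

Request:
move_arm(
  plan=[
    {"tx":0,"ty":0,"tz":-2,"ax":0,"ay":0,"az":0},
    {"tx":0,"ty":0,"tz":-2,"ax":0,"ay":0,"az":0},
    {"tx":0,"ty":-3.5,"tz":0,"ax":0,"ay":0,"az":0},
    {"tx":0,"ty":-3.5,"tz":0,"ax":0,"ay":0,"az":0},
    {"tx":0,"ty":-3.5,"tz":0,"ax":0,"ay":0,"az":0},
    {"tx":0,"ty":-3.6,"tz":0,"ax":0,"ay":0,"az":0},
    {"tx":0,"ty":0,"tz":0,"ax":0,"ay":0,"az":0},
    {"tx":0,"ty":0,"tz":1.3,"ax":0,"ay":0,"az":0},
    {"tx":0,"ty":0,"tz":1.3,"ax":0,"ay":0,"az":0},
    {"tx":0,"ty":0,"tz":0,"ax":0,"ay":0,"az":0},
  ],
)

```text
time_s: 9.3
ee_pos: [0.5128, -0.2297, 0.0738]
ee_rot: [-0.002, 0.025, 1.0, 0.001]
wrist_force: [0.1, 1.7, 0.1]
gripper_width: -0.0003
gripper_force: 0.0
```

Request:
move_arm(
  plan=[
    {"tx":0,"ty":-0.2,"tz":0,"ax":0,"ay":0,"az":0},
    {"tx":0,"ty":0,"tz":0.15,"ax":0,"ay":0,"az":0},
    {"tx":0,"ty":0,"tz":0.15,"ax":0,"ay":0,"az":0},
    {"tx":0,"ty":0,"tz":0.15,"ax":0,"ay":0,"az":0},
    {"tx":0,"ty":0,"tz":0,"ax":0,"ay":0,"az":0},
  ],
)

```text
time_s: 9.8
ee_pos: [0.5147, -0.234, 0.0723]
ee_rot: [0.0, 0.025, 1.0, 0.0]
wrist_force: [-0.7, -0.3, 1.4]
gripper_width: 0.0
gripper_force: 0.0
```

Request:
move_arm(
  plan=[
    {"tx":0,"ty":0,"tz":0.15,"ax":0,"ay":0,"az":0},
    {"tx":0,"ty":0,"tz":0.15,"ax":0,"ay":0,"az":0},
    {"tx":0,"ty":0,"tz":0,"ax":0,"ay":0,"az":0},
  ],
)

```text
time_s: 10.1
ee_pos: [0.5149, -0.2349, 0.0698]
ee_rot: [0.0, 0.026, 1.0, -0.001]
wrist_force: [-1.0, -1.9, 3.8]
gripper_width: -0.0002
gripper_force: 2.0
```

Contact made with 3.8 N. Continuing to press.

Request:
move_arm(
  plan=[
    {"tx":0,"ty":0,"tz":0.15,"ax":0,"ay":0,"az":0},
    {"tx":0,"ty":0,"tz":0.15,"ax":0,"ay":0,"az":0},
    {"tx":0,"ty":0,"tz":0.1,"ax":0,"ay":0,"az":0},
    {"tx":0,"ty":0,"tz":0,"ax":0,"ay":0,"az":0},
  ],
)

```text
time_s: 10.5
ee_pos: [0.5142, -0.2335, 0.0645]
ee_rot: [-0.001, 0.025, 1.0, 0.001]
wrist_force: [-1.1, -0.4, 0.0]
gripper_width: 0.0
gripper_force: 0.0
```

Request:
move_arm(
  plan=[
    {"tx":0,"ty":0,"tz":0.15,"ax":0,"ay":0,"az":0},
    {"tx":0,"ty":0,"tz":0.1,"ax":0,"ay":0,"az":0},
    {"tx":0,"ty":0,"tz":0,"ax":0,"ay":0,"az":0},
  ],
)

```text
time_s: 10.8
ee_pos: [0.5146, -0.2338, 0.063]
ee_rot: [0.0, 0.025, 1.0, 0.0]
wrist_force: [-2.0, 0.9, 4.2]
gripper_width: 0.0
gripper_force: 1.9
```

The second side is shut. Next is the far end.

Request:
move_arm(
  plan=[
    {"tx":0,"ty":0,"tz":-2,"ax":0,"ay":0,"az":0},
    {"tx":0,"ty":0,"tz":-2,"ax":0,"ay":0,"az":0},
    {"tx":-3.25,"ty":2.43,"tz":0,"ax":0,"ay":0,"az":0},
    {"tx":-3.25,"ty":2.43,"tz":0,"ax":0,"ay":0,"az":0},
    {"tx":-3.25,"ty":2.43,"tz":0,"ax":0,"ay":0,"az":0},
    {"tx":0,"ty":0,"tz":0,"ax":0,"ay":0,"az":0},
    {"tx":0,"ty":0,"tz":1.3,"ax":0,"ay":0,"az":0},
    {"tx":0,"ty":0,"tz":1.2,"ax":0,"ay":0,"az":0},
    {"tx":0,"ty":0,"tz":0,"ax":0,"ay":0,"az":0},
    {"tx":0,"ty":0,"tz":0,"ax":0,"ay":0,"az":0},
  ],
)

```text
time_s: 11.8
ee_pos: [0.6142, -0.1667, 0.0768]
ee_rot: [-0.001, 0.026, 1.0, 0.0]
wrist_force: [-0.1, -0.2, 0.2]
gripper_width: -0.0001
gripper_force: 0.0
```

Request:
move_arm(
  plan=[
    {"tx":0,"ty":0,"tz":0.15,"ax":0,"ay":0,"az":0},
    {"tx":0,"ty":0,"tz":0.15,"ax":0,"ay":0,"az":0},
    {"tx":0,"ty":0,"tz":0,"ax":0,"ay":0,"az":0},
  ],
)

```text
time_s: 12.1
ee_pos: [0.6158, -0.1665, 0.075]
ee_rot: [0.0, 0.026, 1.0, -0.0]
wrist_force: [0.2, 0.6, -0.3]
gripper_width: -0.0
gripper_force: 0.0
```

Request:
move_arm(
  plan=[
    {"tx":0,"ty":0,"tz":0.15,"ax":0,"ay":0,"az":0},
    {"tx":0,"ty":0,"tz":0.15,"ax":0,"ay":0,"az":0},
    {"tx":0,"ty":0,"tz":0.15,"ax":0,"ay":0,"az":0},
    {"tx":0,"ty":0,"tz":0,"ax":0,"ay":0,"az":0},
  ],
)

```text
time_s: 12.5
ee_pos: [0.6164, -0.1664, 0.0709]
ee_rot: [0.001, 0.025, 1.0, -0.0]
wrist_force: [0.7, 0.4, 4.7]
gripper_width: 0.0
gripper_force: 2.2
```

Request:
move_arm(
  plan=[
    {"tx":0,"ty":0,"tz":0.15,"ax":0,"ay":0,"az":0},
    {"tx":0,"ty":0,"tz":0.15,"ax":0,"ay":0,"az":0},
    {"tx":0,"ty":0,"tz":0.1,"ax":0,"ay":0,"az":0},
    {"tx":0,"ty":0,"tz":0,"ax":0,"ay":0,"az":0},
  ],
)

```text
time_s: 12.9
ee_pos: [0.6147, -0.1659, 0.0653]
ee_rot: [-0.001, 0.025, 1.0, 0.0]
wrist_force: [-0.0, -0.4, -0.4]
gripper_width: 0.0003
gripper_force: 0.0
```

Request:
move_arm(
  plan=[
    {"tx":0,"ty":0,"tz":0.15,"ax":0,"ay":0,"az":0},
    {"tx":0,"ty":0,"tz":0.15,"ax":0,"ay":0,"az":0},
    {"tx":0,"ty":0,"tz":0.1,"ax":0,"ay":0,"az":0},
    {"tx":0,"ty":0,"tz":0,"ax":0,"ay":0,"az":0},
  ],
)

```text
time_s: 13.3
ee_pos: [0.6152, -0.1662, 0.063]
ee_rot: [-0.0, 0.025, 1.0, 0.0]
wrist_force: [-2.0, 1.1, 6.7]
gripper_width: -0.0
gripper_force: 3.4
```

The far end is shut. Last is the near end.

Request:
move_arm(
  plan=[
    {"tx":0,"ty":0,"tz":-2,"ax":0,"ay":0,"az":0},
    {"tx":0,"ty":0,"tz":-2,"ax":0,"ay":0,"az":0},
    {"tx":3.84,"ty":0,"tz":0,"ax":0,"ay":0,"az":0},
    {"tx":3.84,"ty":0,"tz":0,"ax":0,"ay":0,"az":0},
    {"tx":3.84,"ty":0,"tz":0,"ax":0,"ay":0,"az":0},
    {"tx":3.84,"ty":0,"tz":0,"ax":0,"ay":0,"az":0},
    {"tx":3.84,"ty":0,"tz":0,"ax":0,"ay":0,"az":0},
    {"tx":0,"ty":0,"tz":1.0,"ax":0,"ay":0,"az":0},
    {"tx":0,"ty":0,"tz":1.3,"ax":0,"ay":0,"az":0},
    {"tx":0,"ty":0,"tz":0,"ax":0,"ay":0,"az":0},
  ],
)

```text
time_s: 14.3
ee_pos: [0.4231, -0.1561, 0.078]
ee_rot: [-0.001, 0.026, 1.0, 0.001]
wrist_force: [-0.7, 0.9, 0.1]
gripper_width: -0.0001
gripper_force: 0.0
```

Request:
move_arm(
  plan=[
    {"tx":0,"ty":0,"tz":0.15,"ax":0,"ay":0,"az":0},
    {"tx":0,"ty":0,"tz":0.15,"ax":0,"ay":0,"az":0},
    {"tx":0,"ty":0,"tz":0.1,"ax":0,"ay":0,"az":0},
    {"tx":0,"ty":0,"tz":0,"ax":0,"ay":0,"az":0},
  ],
)

```text
time_s: 14.7
ee_pos: [0.4243, -0.1565, 0.0753]
ee_rot: [0.0, 0.025, 1.0, 0.0]
wrist_force: [0.7, -0.8, -0.5]
gripper_width: -0.0001
gripper_force: 0.0
```

Request:
move_arm(
  plan=[
    {"tx":0,"ty":0,"tz":0.15,"ax":0,"ay":0,"az":0},
    {"tx":0,"ty":0,"tz":0.15,"ax":0,"ay":0,"az":0},
    {"tx":0,"ty":0,"tz":0.15,"ax":0,"ay":0,"az":0},
    {"tx":0,"ty":0,"tz":0,"ax":0,"ay":0,"az":0},
  ],
)

```text
time_s: 15.1
ee_pos: [0.4238, -0.1564, 0.0705]
ee_rot: [-0.0, 0.025, 1.0, 0.0]
wrist_force: [-0.5, 0.1, -0.8]
gripper_width: -0.0002
gripper_force: 0.0
```

Request:
move_arm(
  plan=[
    {"tx":0,"ty":0,"tz":0.15,"ax":0,"ay":0,"az":0},
    {"tx":0,"ty":0,"tz":0.15,"ax":0,"ay":0,"az":0},
    {"tx":0,"ty":0,"tz":0.15,"ax":0,"ay":0,"az":0},
    {"tx":0,"ty":0,"tz":0,"ax":0,"ay":0,"az":0},
  ],
)

```text
time_s: 15.5
ee_pos: [0.4238, -0.1564, 0.066]
ee_rot: [-0.0, 0.025, 1.0, 0.0]
wrist_force: [-0.1, -0.3, -0.1]
gripper_width: -0.0004
gripper_force: 0.0
```

Request:
move_arm(
  plan=[
    {"tx":0,"ty":0,"tz":0.15,"ax":0,"ay":0,"az":0},
    {"tx":0,"ty":0,"tz":0.15,"ax":0,"ay":0,"az":0},
    {"tx":0,"ty":0,"tz":0.1,"ax":0,"ay":0,"az":0},
    {"tx":0,"ty":0,"tz":0,"ax":0,"ay":0,"az":0},
  ],
)

```text
time_s: 15.9
ee_pos: [0.4241, -0.1566, 0.063]
ee_rot: [0.0, 0.025, 1.0, -0.0]
wrist_force: [-1.9, 1.2, 7.1]
gripper_width: 0.0004
gripper_force: 3.7
```

The near end was already shut, with solid contact only at 0.063. I'll lift clear and check.

Request:
move_arm(
  plan=[
    {"tx":0,"ty":0,"tz":-3,"ax":0,"ay":0,"az":0},
    {"tx":0,"ty":0,"tz":-4,"ax":0,"ay":0,"az":0},
    {"tx":0,"ty":0,"tz":-4,"ax":0,"ay":0,"az":0},
    {"tx":0,"ty":0,"tz":-4,"ax":0,"ay":0,"az":0},
    {"tx":2,"ty":3,"tz":0,"ax":0,"ay":0,"az":0},
    {"tx":0,"ty":4,"tz":0,"ax":0,"ay":0,"az":0},
    {"tx":0,"ty":4,"tz":0,"ax":0,"ay":0,"az":0},
    {"tx":0,"ty":4,"tz":0,"ax":0,"ay":0,"az":0},
    {"tx":0,"ty":4,"tz":0,"ax":0,"ay":0,"az":0},
    {"tx":0,"ty":0,"tz":0,"ax":0,"ay":0,"az":0},
  ],
)

```text
time_s: 16.9
ee_pos: [0.4132, 0.0381, 0.2123]
ee_rot: [0.0, 0.022, 1.0, 0.001]
wrist_force: [0.2, -0.8, 0.1]
gripper_width: -0.0001
gripper_force: 0.0
```

```bash
python3 - <<'E'
from h import *
f=grab_frame('top');g=grab_frame('scene');s=read_state();print(s['time_s'],s['ee_pos'],s['wrist_force'])
A=cv2.resize(f['color'][165:275,310:430],None,fx=3.3,fy=3.3,interpolation=2)
B=cv2.resize(g['color'][110:220,240:350],None,fx=3.6,fy=3.6,interpolation=2)
o=np.zeros((400,800,3),np.uint8);o[:A.shape[0],:A.shape[1]]=A;o[:B.shape[0],400:400+B.shape[1]]=B
cv2.imwrite('pics/end.png',o[:,:,::-1])
E
```

```text
17.0 [0.41353643 0.03504658 0.21222748] [-0.03187021 -0.41141539  0.2302886 ]
```

View pics/end.png

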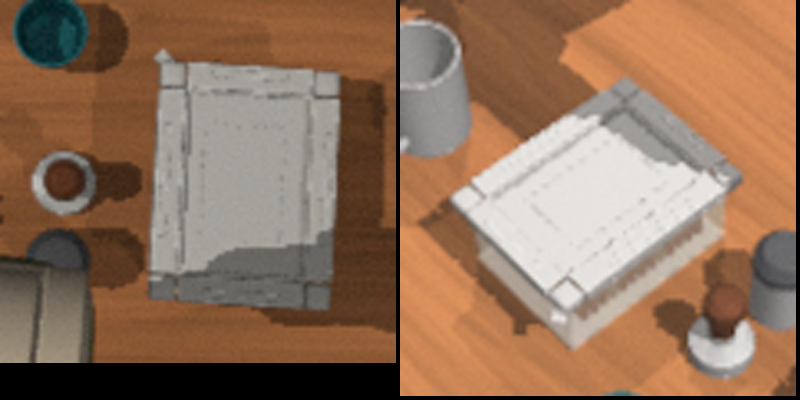

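Both views show all four sides level with the corners: the long sides near columns 172 and 322 now match the corner squares in shade. The box, cup and tamper are in place and the arm is clear.

```bash
python3 -c "from bench import *;print(hand_in())"
```

```text
the job is handed in; nothing more can be done
None
```

I handed the job in with all four rim sections shut: three clicked down when pressed, the near end was already closed, and in the last pictures the box and the things beside it stood where they were.

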